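# Tare the portion scale for a canister

### The arm

A 6-joint arm with a two-finger parallel gripper is mounted at the origin on the work surface. World frame = base frame: x ahead of the robot, y to its left, z up, the work surface at z = 0. Lengths are in m, angles in degrees, forces in N, time in s.
With the tool pointing down it reaches from about 0.35 to 0.725 m from the base axis. Payload 6 kg.
Tool frame: the origin (TCP) lies at the very end of the fingers, on their centre line; the grasp point (between the pads) lies 19 mm behind it; x points along the fingers, y is the direction in which the jaws open and shut, and the axes are right-handed (so a half turn about x gives the same grasp; the last joint's range is limited). The gripper opens to 85 mm and grips with 20 to 120 N. Pads are 22 mm wide; open, the fingers measure 114 mm over their backs; the gripper's body (76 mm by 85 mm) begins 54 mm behind the grasp point. The pads swing forward as they close: fully open they stand 13 mm farther back than shut.
Start: joints at [-44.364, 2.303, 4.859, 0, -92.561, -19.12], TCP at [0.268, -0.537, 0.231] pointing down, gripper open.
Joint ranges: [-146.85, 146.85], [-73.84, 115.35], [-62.03, 85.46], [-188.31, 113.3], [-161.28, -10.13], [-171.36, 171.36]. Speed limits (degrees/s): [147.25, 147.25, 172.46, 180, 180, 180].

### API

Orientations are given as [roll, pitch, yaw] about the fixed x, y, z axes, in that order (R = Rz(yaw) Ry(pitch) Rx(roll)).
In Python, from station import bot gives the robot as it stands.
- The arm moves only by the tool carry_out, never from a script. Its argument "rows" is a list of rows, each a list of 6 numbers: the shift along the tool's x, y, z in mm, then the turn, a rotation vector about the tool's x, y, z in rad. A call has 1 to 8 rows; each row is the pose to reach, as a shift and turn from the pose measured when the call began, along the tool's axes at that moment; what a row does not reach only later rows make up. A row lasts 1/10 s, in which the tool goes at most 50 mm and 8.59 degrees, less where a joint would pass 70% of its speed; a pose out of reach is approached as far as the arm can. A call with a gripper value outside its range is refused whole. "claw" is the closure, from -1 (fully open) to 1 (shut), set as the call begins (left out, the last holds). The fingers move at their own pace and stop on an object; "newtons" is the grip in N (left out, the last holds). Time passes only in rows, so rows that repeat a pose let the fingers close. It gives the time, the measured TCP pose, the force and the opening at its end, in the units of the state.
- bot.get_state(): the state, without advancing time (a new reading comes with each control period).
- bot.get_image(name): name is "scene" or "top"; returns the picture (384x512x3 uint8, red, green, blue); there is no depth.
- bot.calibration(name): a dict with "fx", "fy", "cx", "cy" (pixels), "T" (4x4, takes a point from camera to world coordinates). Camera axes: x right, y down, z forward; pixel columns grow to the right and rows downward; lengths in m; the calibration is good to about 2 mm. A picture is of the moment at which its call begins. calibration takes no time and is no camera call.
- bot.sign_off(): hands the job in, once; it reports no verdict.
The state is a dict: "t": time; "q": joint angles; "dq": joint speeds; "effort": joint torques, N m; "tool_pos": TCP position; "tcp_rot": TCP orientation; "contact_force": force on the tool from outside, world axes, zero at the start; "wrist_torque": the same for the moment, N m; "width": opening from 0.0 (shut) to 1.0 (fully open).
Only numpy, scipy, OpenCV 4.12 (cv2) and the standard library are available. Lean on these libraries where they do the work, as an engineer would, in place of code of your own. Each camera call takes 0.05 s, during which the arm holds its last target. There are 200 camera calls.

### The job

Tare the portion scale for the open steel canister: stand the empty canister upright in the middle of the scale's pan without pushing the pan down hard, let the needle settle, then turn the dial by the finger bar at its centre until the needle's point lies on the bold zero mark. Leave the canister standing on the pan, and leave everything else on the table where it is.

Things in the scene. Friction and masses are not known exactly. Their poses are not given: they have to be found in the camera images.
- canister_center (a point): centre (half-way up, on the axis) of the canister: plain open-topped empty steel beaker, straight sides, 62 mm across (65 mm over the rolled rim), 100 mm tall, so this point is 50 mm above its foot; z up along it; 0.24 to 0.39 kg. It stands on the table to the robot's right, near the steel shaker (places may swap), which has a domed top. Grip it across its upper third.
- pan_top (a point): centre of the upper face of the scale's pan, a flat steel plate 140 mm (its x, horizontal, away from the dial) by 170 mm (its y), 144 mm above the table when empty; z up. The scale is a white portion scale fixed on the table, 270 mm deep, 180 mm wide: round dial on its sloping front, towards the robot, the pan behind and above it.
- pan (a joint): how far the pan has sunk, m: 0 empty, about 10 mm per kg of load (spring of 1 N per mm, damped, settles within about 1 s), end stop at 0.020
- dial_knob (a point): centre of the black finger bar on the dial's axis: 60 mm long (its x), 14 mm thick (its y), 30 mm tall (its z), standing on the dial's clear crystal 15 mm below this point. z is the dial's axis, out of the sloping face, up and towards the robot, 35 degrees from vertical; x points to the zero mark and turns with the dial. Ring, plate, crystal and bar turn as one.
- zero_mark (a point): point on the bold black T-shaped zero mark (stem 8 mm wide) of the white dial plate, 60 mm from the dial's axis, in line with the bar's length; x radially outward, y along the circle, z along the dial's axis. Turns with the dial. The bezel ring is 153 mm across, level with the crystal to 2 mm.
- needle_tip (a point): point of the black needle (4 mm wide) under the crystal, 60 mm from the dial's axis and at the height of the zero mark; x points radially outward along the needle. The needle turns about the dial's axis with the load and is not moved by turning the dial; with the pan empty it points straight up the slope.
- needle (a joint): angle of the needle about the dial's axis, rad: 0 straight up the slope, growing clockwise as seen by someone facing the dial (negative about z of dial_knob); one full turn is 2 kg on the pan
- dial (a joint): angle of the dial, rad: 0 with the zero mark straight up the slope, growing clockwise as seen facing the dial (negative about z of dial_knob), from -3.1 to 3.1. The scale reads zero when this equals the needle's angle. It turns against about 0.06 N m of friction and stays where it is left.
- shaker: round steel shaker with a closed domed top, 69 mm across, 96 mm tall; origin at its foot. Bystander.
- tub: white plastic tub with lid, 172 mm across, 140 mm tall; origin at its foot. Bystander.
- spice_jar: glass jar with black cap, 64 mm across, 110 mm tall; origin at its foot. Bystander.
- sauce_bottle: red squeeze bottle, 62 mm across, 195 mm tall; origin at its foot. Bystander.
- oil_bottle: white squeeze bottle, 62 mm across, 195 mm tall; origin at its foot. Bystander.
- bowl: steel bowl, 170 mm across, 65 mm tall; origin at its foot. Bystander.
- spoon: steel spoon, 220 mm long along its x, lying on the table; origin on its underside. Bystander.
Mind the look-alikes: they are no part of the job. Leave any purple look-alike of the part that bears canister_center alone.

How it is judged:
By the outcome, as a careful person would: the job done as asked, in the order asked, and still so for the second after the job is handed in, with the robot touching nothing.
It also fails if it takes over 61 s, if anything falls off the work surface, if the arm or the gripper's body presses on something with over 40 N, if the wrist force passes 120 N, or if a joint passes its speed limit or range.

## Working session

There is one attempt and no reset: what is moved stays moved. The work goes in short steps, Python scripts to look and compute and a tool call to move; the robot and the scene stay as the last step left them, time stands still between calls to the robot, and variables do not carry over. Pictures are saved under pics/ and viewed, about 8 in all and at most 12, crops included, and the job is handed in when it is done.

Besides the shell and the picture viewer there is one more tool, called after "Call:" by a JSON object that holds its "name" and its "arguments", one argument or row to a line. carry_out: Moves the arm, as the interface text tells. Its arguments: {"type":"object","properties":{"rows":{"type":"array","items":{"type":"array","items":{"type":"number"}}},"claw":{"type":"number"},"newtons":{"type":"number"}},"required":["rows"]}

```bash
mkdir -p pics; ls; python3 - <<'E'
from station import bot
import cv2,numpy as np
for n in("scene","top"):
    im=bot.get_image(n); cv2.imwrite(f"pics/{n}0.png",im[:,:,::-1])
    c=bot.calibration(n); print(n,c["fx"],c["fy"],c["cx"],c["cy"]); print(np.round(c["T"],4))
print(bot.get_state())
a=cv2.imread("pics/scene0.png");b=cv2.imread("pics/top0.png")
E
```

```text
pics
scene 413.6995864816601 413.6995864816601 255.78108322702565 189.64850703520722
[[-0.6163  0.6671 -0.4185  1.1366]
 [ 0.7875  0.5269 -0.3198  0.4892]
 [ 0.0072 -0.5266 -0.8501  1.3031]
 [ 0.      0.      0.      1.    ]]
top 457.5883991701281 457.5883991701281 257.72986613661186 185.57038885017673
[[ 0.0088 -0.9775  0.211   0.2376]
 [-1.     -0.0076  0.0064  0.0158]
 [-0.0047 -0.211  -0.9775  1.6295]
 [ 0.      0.      0.      1.    ]]
{'t': 0.1, 'q': array([-4.43655375e+01,  2.33531432e+00,  4.80840276e+00, -2.47870590e-02,
       -9.25599331e+01, -1.91201116e+01]), 'dq': array([-0.00228516, -0.13972483,  0.23352969,  0.1089384 ,  0.1222108 ,
       -0.00710475]), 'effort': array([-6.23444124e-03, -3.69346797e+01,  3.48281693e+01,  6.95194602e+00,
       -4.60500582e-03, -3.71521395e-06]), 'tool_pos': array([ 0.26780651, -0.53659662,  0.23037636]), 'tcp_rot': array([ 93.20443913,  89.90969376, 119.7198783 ]), 'contact_force': array([-0.06081098, -0.16317702,  0.25297385]), 'wrist_torque': array([-0.023283  ,  0.0666637 ,  0.02375609]), 'width': 0.998073807358013}
```

View pics/scene0.png

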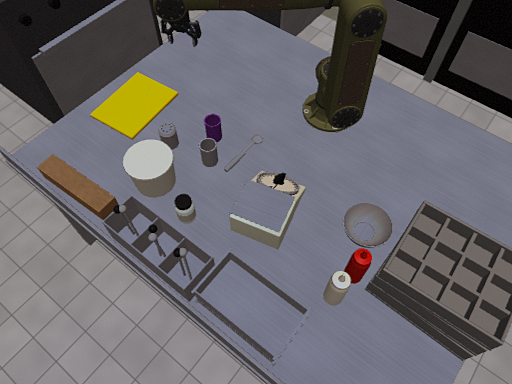

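View pics/top0.png

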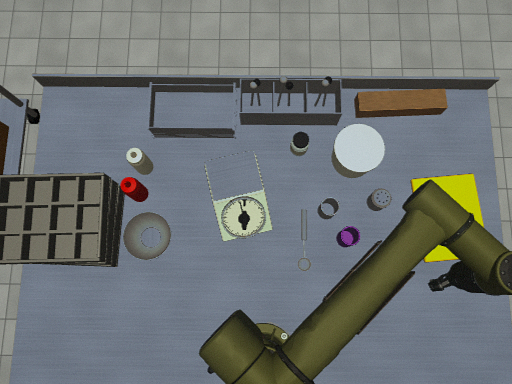

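Scene: the candidates are the grey open beaker at (208,152), the domed shaker at (168,135) and the purple beaker at (213,127). In top they are at (329,208), (381,199) and (348,237). The grey open one fits the canister. The scale's dial is at top (244,217). I'll confirm with one enlarged crop.

```bash
cat > h.py <<'E'
import numpy as np, cv2
from station import bot
from scipy.spatial.transform import Rotation as R
def ray(n,u,v):
    c=bot.calibration(n);T=np.array(c["T"])
    d=T[:3,:3]@np.array([(u-c["cx"])/c["fx"],(v-c["cy"])/c["fy"],1]);return T[:3,3],d/np.linalg.norm(d)
def onz(n,u,v,z):
    o,d=ray(n,u,v);return o+d*(z-o[2])/d[2]
def onplane(n,u,v,p,nn):
    o,d=ray(n,u,v);return o+d*(np.dot(p-o,nn)/np.dot(d,nn))
def proj(n,P):
    c=bot.calibration(n);T=np.array(c["T"]);p=T[:3,:3].T@(np.asarray(P)-T[:3,3])
    return np.array([c["fx"]*p[0]/p[2]+c["cx"],c["fy"]*p[1]/p[2]+c["cy"]])
def tri(a,b):
    (o1,d1),(o2,d2)=ray(*a),ray(*b)
    s=np.linalg.lstsq(np.c_[d1,-d2],o2-o1,rcond=None)[0];p,q=o1+d1*s[0],o2+d2*s[1];return (p+q)/2,np.linalg.norm(p-q)
E
python3 - <<'E'
from h import *
t=cv2.imread("pics/top0.png");s=cv2.imread("pics/scene0.png")
f=lambda im,x,y,w,h,k:cv2.resize(im[y:y+h,x:x+w],None,fx=k,fy=k,interpolation=cv2.INTER_CUBIC)
A=f(t,195,145,90,100,6) #540x600
B=f(s,150,110,80,60,3);C=f(t,305,180,80,70,3); D=np.zeros((600,240,3),np.uint8);D[:180]=B;D[180:390]=C
D[390:570]=f(s,225,165,80,60,3)
cv2.imwrite("pics/crop.png",np.hstack([A,D]))
E
```

```text
(no output)
```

View pics/crop.png

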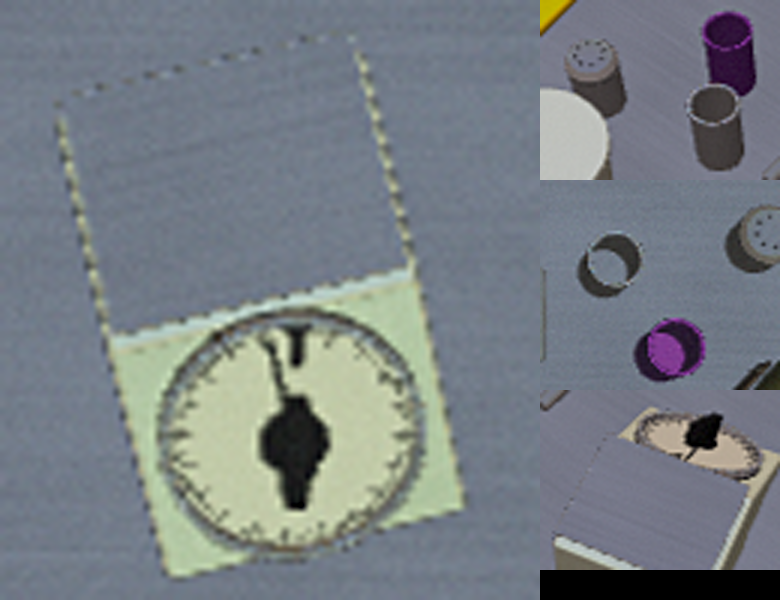

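The crop confirms it: the open grey beaker's rim is at scene (208,145) and top (330,207). The domed, dotted shaker and the purple beaker are left alone. The needle points up the slope, with the T mark a little clockwise of it. Now computing poses.

```bash
cat > m.py <<'E'
from h import *
np.set_printoptions(precision=4,suppress=True)
print("can",tri(("top",329.7,207.3),("scene",208.3,144.7)), onz("top",329.7,207.3,.1), onz("scene",208.3,144.7,.1))
cr=lambda x,y:(195+x/6,145+y/6)
P=[onz("top",*cr(*p),.144) for p in [(60,103),(352,37),(410,268),(112,340)]]
for p in P: print("pan",p)
print([np.linalg.norm(P[i]-P[i-1]) for i in range(4)], np.mean(P,0))
print("front",onz("top",*cr(172,578),.03),onz("top",*cr(465,508),.03))
c,e=tri(("top",243.7,217),("scene",278.7,183.3));print("dial",c,e)
E
python3 m.py
```

```text
can (array([ 0.4962, -0.2205,  0.0951]), np.float64(0.0035294113727814542)) [ 0.4944 -0.2182  0.1   ] [ 0.4995 -0.2193  0.1   ]
pan [0.6373 0.2035 0.144 ]
pan [0.6769 0.0403 0.144 ]
pan [0.5445 0.0069 0.144 ]
pan [0.5028 0.1704 0.144 ]
[np.float64(0.13850630446514958), np.float64(0.16787308028299155), np.float64(0.13662333347657643), np.float64(0.16875325483153975)] [0.5904 0.1053 0.144 ]
front [0.3831 0.1433 0.03  ] [ 0.4252 -0.0268  0.03  ]
dial [0.462  0.0739 0.0759] 0.0019034083955468196
```

```bash
cat >> h.py <<'E'
np.set_printoptions(precision=3,suppress=True)
def down(th):
    c,s=np.cos(np.radians(th)),np.sin(np.radians(th))
    return np.array([[0,c,s],[0,s,-c],[-1,0,0]],float)
def delta(p,Rg):
    s=bot.get_state();R0=R.from_euler("xyz",s["tcp_rot"],degrees=True).as_matrix()
    print("shift mm",np.round(1000*R0.T@(np.asarray(p)-s["tool_pos"]),1),"rot",R.from_matrix(R0.T@Rg).as_rotvec())
    return s
E
python3 - <<'E'
from h import *
s=bot.get_state();R0=R.from_euler("xyz",s["tcp_rot"],degrees=True).as_matrix();print(R0)
print("purple",onz("top",348,236,.1),"shaker",onz("top",381.5,198,.09))
for th in(-30,150):
    delta([.497,-.219,.231],down(th)); delta([.497,-.219,.061],down(th))
E
```

```text
[[-0.001 -0.446  0.895]
 [ 0.001  0.895  0.446]
 [-1.     0.002 -0.   ]]
purple [ 0.398 -0.277  0.1  ] shaker [ 0.53  -0.397  0.09 ]
shift mm [ -0.4 181.9 346.9] rot [ 2.557 -0.002 -0.   ]
shift mm [169.6 181.6 346.9] rot [ 2.557 -0.002 -0.   ]
shift mm [ -0.4 181.9 346.9] rot [-0.584  0.    -0.002]
shift mm [169.6 181.6 346.9] rot [-0.584  0.    -0.002]
```

Call:
{"name": "carry_out", "arguments": {
  "rows": [
    [0,20,39,0,0,0],
    [0,45,86,0,0,0],
    [0,68,130,0,0,0],
    [0,91,174,0,0,0],
    [0,114,218,0,0,0],
    [0,137,262,0,0,0],
    [0,160,306,0,0,0],
    [0,182,347,0,0,0]
  ],
  "claw": -1
}}

```text
t: 0.9
tool_pos: [0.4978, -0.2167, 0.2304]
tcp_rot: [95.5, 89.9, 122.0]
contact_force: [0.3, -0.8, -0.9]
width: 0.999
```

Call:
{"name": "carry_out", "arguments": {
  "rows": [
    [0,0,0,0,0,0],
    [0,0,0,0,0,0]
  ]
}}

```text
t: 1.1
tool_pos: [0.4982, -0.2155, 0.2298]
tcp_rot: [113.0, 89.8, 139.7]
contact_force: [-0.4, -1.2, 0.6]
width: 1.0
```

```bash
python3 - <<'E'
from h import *
delta([.497,-.219,.061],down(116.5))
t=bot.get_image("top");s=bot.get_image("scene");cv2.imwrite("pics/t1.png",t[:,:,::-1]);cv2.imwrite("pics/s1.png",s[:,:,::-1])
f=lambda im,x,y,w,h,k:cv2.resize(im[y:y+h,x:x+w,::-1],None,fx=k,fy=k,interpolation=cv2.INTER_CUBIC)
cv2.imwrite("pics/c1.png",np.hstack([f(t,290,160,95,110,4),f(s,160,80,95,110,4)]))
E
```

```text
shift mm [168.8  -3.   -2.4] rot [ 0.003 -0.001 -0.003]
```

View pics/c1.png

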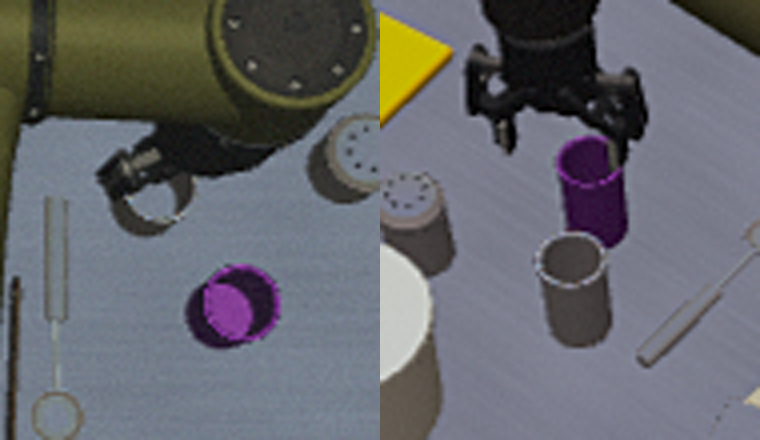

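In the crop the gripper hangs above the grey canister (top rim near (330,207)), with the purple beaker clear to the side. Descending.

Call:
{"name": "carry_out", "arguments": {
  "rows": [
    [22,-1,-1,0,0,0],
    [46,-2,-2,0,0,0],
    [70,-3,-2,0,0,0],
    [94,-3,-2,0,0,0],
    [118,-3,-2,0,0,0],
    [140,-3,-2,0,0,0],
    [160,-3,-2,0,0,0],
    [175,-3,-2,0,0,0]
  ]
}}

```text
t: 2.0
tool_pos: [0.4956, -0.2217, 0.0539]
tcp_rot: [118.2, 89.8, 144.6]
contact_force: [-0.9, 0.2, 0.0]
width: 1.0
```

Call:
{"name": "carry_out", "arguments": {
  "rows": [
    [0,0,0,0,0,0],
    [0,0,0,0,0,0],
    [0,0,0,0,0,0],
    [0,0,0,0,0,0],
    [0,0,0,0,0,0],
    [0,0,0,0,0,0],
    [0,0,0,0,0,0],
    [0,0,0,0,0,0]
  ],
  "claw": 1,
  "newtons": 30
}}

```text
t: 2.8
tool_pos: [0.4958, -0.2216, 0.0543]
tcp_rot: [112.2, 89.9, 138.6]
contact_force: [0.7, 1.3, -0.4]
width: 0.736
```

Call:
{"name": "carry_out", "arguments": {
  "rows": [
    [0,0,0,0,0,0],
    [0,0,0,0,0,0]
  ]
}}

```text
t: 3.0
tool_pos: [0.4958, -0.2216, 0.0543]
tcp_rot: [114.2, 89.8, 140.6]
contact_force: [-0.3, 0.2, -0.6]
width: 0.729
```

Call:
{"name": "carry_out", "arguments": {
  "rows": [
    [-8,0,0,0,0,0],
    [-28,0,0,0,0,0],
    [-58,0,0,0,0,0],
    [-90,0,0,0,0,0],
    [-122,0,0,0,0,0],
    [-154,0,0,0,0,0],
    [-184,0,0,0,0,0],
    [-205,0,0,0,0,0]
  ]
}}

```text
t: 3.8
tool_pos: [0.4963, -0.2222, 0.2623]
tcp_rot: [24.2, 89.9, 50.6]
contact_force: [0.2, -0.2, -2.5]
width: 0.73
```

```bash
python3 - <<'E'
from h import *
s=delta([.590,.105,.260],down(116.5));print(s["contact_force"],s["width"],s["tool_pos"],s["q"])
E
```

```text
shift mm [  2.6 251.5 229.4] rot [-0.002  0.001 -0.   ]
[ 0.204 -0.154 -2.524] 0.7296842619735414 [ 0.496 -0.222  0.262] [ -2.969  -5.946   0.051  -0.049 -95.961 -60.639]
```

Call:
{"name": "carry_out", "arguments": {
  "rows": [
    [2,15,14,0,0,0],
    [2,47,43,0,0,0],
    [2,82,75,0,0,0],
    [2,117,107,0,0,0],
    [2,152,139,0,0,0],
    [2,187,171,0,0,0],
    [2,222,203,0,0,0],
    [2,251,229,0,0,0]
  ]
}}

```text
t: 4.6
tool_pos: [0.59, 0.1069, 0.2607]
tcp_rot: [36.3, 89.9, 62.8]
contact_force: [0.6, -0.7, -2.4]
width: 0.728
```

Call:
{"name": "carry_out", "arguments": {
  "rows": [
    [0,0,0,0,0,0],
    [0,0,0,0,0,0],
    [0,0,0,0,0,0]
  ]
}}

```text
t: 4.9
tool_pos: [0.59, 0.1062, 0.2611]
tcp_rot: [13.8, 89.9, 40.2]
contact_force: [-0.3, 0.2, -2.2]
width: 0.729
```

```bash
python3 - <<'E'
from h import *
s=delta([.590,.105,.198],down(116.5));print(s["contact_force"],s["width"],s["tool_pos"])
t=bot.get_image("top");s=bot.get_image("scene");cv2.imwrite("pics/t2.png",t[:,:,::-1]);cv2.imwrite("pics/s2.png",s[:,:,::-1])
f=lambda im,x,y,w,h,k:cv2.resize(im[y:y+h,x:x+w,::-1],None,fx=k,fy=k,interpolation=cv2.INTER_CUBIC)
cv2.imwrite("pics/c2.png",np.hstack([f(t,190,130,95,130,4),f(s,220,110,95,130,4)]))
E
```

```text
shift mm [63.1 -1.1 -0.6] rot [-0.001  0.001 -0.   ]
[-0.295  0.211 -2.239] 0.7285035579678408 [0.59  0.106 0.261]
```

View pics/c2.png

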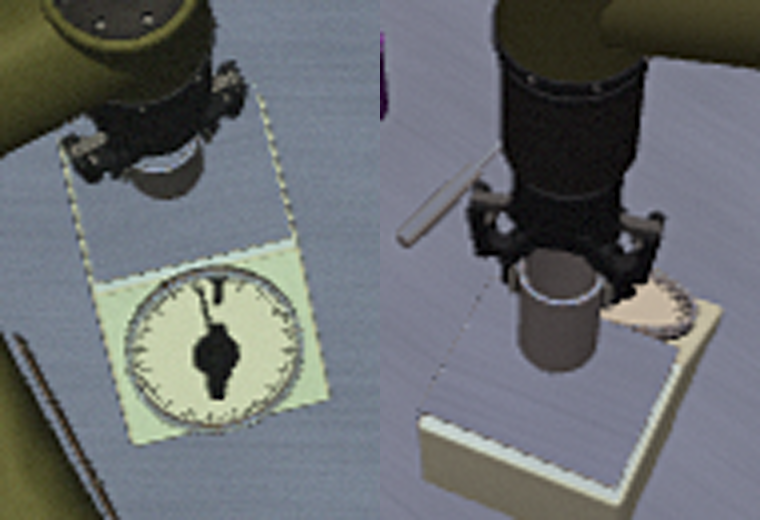

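The canister hangs upright over the pan, with its foot about 63 mm above it and near the pan's centre. The needle is still up the slope. Lowering gently.

Call:
{"name": "carry_out", "arguments": {
  "rows": [
    [4,0,0,0,0,0],
    [14,-1,-1,0,0,0],
    [26,-1,-1,0,0,0],
    [37,-1,-1,0,0,0],
    [45,-1,-1,0,0,0],
    [50,-1,-1,0,0,0],
    [53,-1,-1,0,0,0],
    [55,-1,-1,0,0,0]
  ]
}}

```text
t: 5.8
tool_pos: [0.5897, 0.1045, 0.2062]
tcp_rot: [7.1, 89.9, 33.5]
contact_force: [0.3, 0.2, -1.9]
width: 0.727
```

Call:
{"name": "carry_out", "arguments": {
  "rows": [
    [1,0,0,0,0,0],
    [2,0,0,0,0,0],
    [3,0,0,0,0,0],
    [4,0,0,0,0,0],
    [5,0,0,0,0,0],
    [6,0,0,0,0,0],
    [7,0,0,0,0,0],
    [8,0,0,0,0,0]
  ]
}}

```text
t: 6.6
tool_pos: [0.5897, 0.1045, 0.1981]
tcp_rot: [8.0, 89.9, 34.4]
contact_force: [-0.1, -0.0, -1.3]
width: 0.729
```

Call:
{"name": "carry_out", "arguments": {
  "rows": [
    [0,0,0,0,0,0],
    [0,0,0,0,0,0],
    [0,0,0,0,0,0]
  ]
}}

```text
t: 6.9
tool_pos: [0.5897, 0.1045, 0.1982]
tcp_rot: [6.8, 89.9, 33.2]
contact_force: [-0.7, 0.1, -2.8]
width: 0.733
```

Just at contact height; 2 mm more, then release slowly.

Call:
{"name": "carry_out", "arguments": {
  "rows": [
    [0.5,0,0,0,0,0],
    [1,0,0,0,0,0],
    [1.5,0,0,0,0,0],
    [2,0,0,0,0,0],
    [2,0,0,0,0,0],
    [2,0,0,0,0,0]
  ]
}}

```text
t: 7.5
tool_pos: [0.5898, 0.1046, 0.1964]
tcp_rot: [3.9, 89.9, 30.3]
contact_force: [0.1, -0.2, -1.3]
width: 0.732
```

Call:
{"name": "carry_out", "arguments": {
  "rows": [
    [0,0,0,0,0,0],
    [0,0,0,0,0,0],
    [0,0,0,0,0,0],
    [0,0,0,0,0,0],
    [0,0,0,0,0,0],
    [0,0,0,0,0,0],
    [0,0,0,0,0,0],
    [0,0,0,0,0,0]
  ],
  "claw": -1
}}

```text
t: 8.3
tool_pos: [0.5898, 0.1045, 0.1964]
tcp_rot: [3.2, 89.9, 29.6]
contact_force: [0.2, -0.5, -0.2]
width: 1.0
```

Call:
{"name": "carry_out", "arguments": {
  "rows": [
    [-10,0,0,0,0,0],
    [-30,0,0,0,0,0],
    [-55,0,0,0,0,0],
    [-80,0,0,0,0,0],
    [-105,0,0,0,0,0],
    [-125,0,0,0,0,0],
    [-140,0,0,0,0,0],
    [-145,0,0,0,0,0]
  ]
}}

```text
t: 9.1
tool_pos: [0.5898, 0.1043, 0.3442]
tcp_rot: [-4.9, 89.7, 21.5]
contact_force: [-0.7, -0.8, -0.9]
width: 0.995
```

```bash
python3 - <<'E'
from h import *
t=bot.get_image("top");s=bot.get_image("scene");cv2.imwrite("pics/t3.png",t[:,:,::-1]);cv2.imwrite("pics/s3.png",s[:,:,::-1])
f=lambda im,x,y,w,h,k:cv2.resize(im[y:y+h,x:x+w,::-1],None,fx=k,fy=k,interpolation=cv2.INTER_CUBIC)
cv2.imwrite("pics/c3.png",np.hstack([f(t,190,130,95,130,4),f(s,220,110,95,130,4)]))
s=bot.get_state();print(s["q"],s["tool_pos"])
E
```

```text
[  29.202    4.32    18.653    0.006 -104.116  -92.816] [0.59  0.104 0.342]
```

View pics/c3.png

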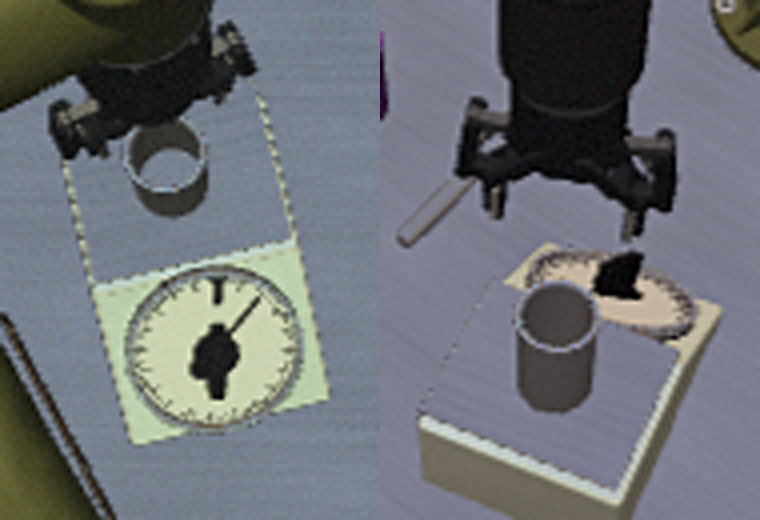

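The canister stands upright in the middle of the pan, and the needle has swung clockwise to crop (258,298). The T mark is at (217,290). Now measuring angles in the dial plane.

```bash
cat > dial.py <<'E'
from h import *
import sys
yaw=np.radians(14);C0=np.array([.462,.0738,.076])
N=np.array([-np.sin(np.radians(35))*np.cos(yaw),-np.sin(np.radians(35))*np.sin(yaw),np.cos(np.radians(35))])
U=np.array([np.cos(np.radians(35))*np.cos(yaw),np.cos(np.radians(35))*np.sin(yaw),np.sin(np.radians(35))])
Rt=np.cross(U,N)   # right as seen facing the dial
def rect(n="top",k=8,depth=0.005):
    im=np.mean([bot.get_image(n).astype(float) for _ in range(k)],0).astype(np.uint8)[:,:,::-1].copy()
    c=C0-depth*N;q=np.array([(-.09,.09),(.09,.09),(.09,-.09),(-.09,-.09)])
    src=np.float32([proj(n,c+a*Rt+b*U) for a,b in q]);dst=np.float32([[300+a*3000,300-b*3000] for a,b in q]) # 3 px/mm
    return cv2.warpPerspective(im,cv2.getPerspectiveTransform(src,dst),(600,600),flags=cv2.INTER_CUBIC)
def peaks(im,cx=300,cy=300):
    g=cv2.cvtColor(im,cv2.COLOR_BGR2GRAY)
    for r0,r1 in((36,44),(46,52),(52,58),(57,62)):
        a=np.radians(np.arange(-180,180,.5));r=np.arange(r0,r1,.5)*3
        v=g[(cy-np.outer(r,np.cos(a))).round().astype(int),(cx+np.outer(r,np.sin(a))).round().astype(int)].mean(0)
        d=np.median(v)-v;ok=d>.4*d.max();n,l=cv2.connectedComponents(ok.astype(np.uint8)[None])
        print((r0,r1),[(round(float(np.degrees((a*d)[l[0]==i].sum()/d[l[0]==i].sum())),1),int((l==i).sum()),int(d[l[0]==i].max())) for i in range(1,n)])
if __name__=="__main__":
    im=rect();peaks(im);cv2.imwrite(f"pics/{sys.argv[1]}.png",im)
E
python3 dial.py d1
```

```text
(36, 44) [(-169.7, 44, 190), (14.3, 6, 84), (52.5, 15, 155), (178.6, 5, 116)]
(46, 52) [(-170.9, 29, 166), (14.9, 21, 186), (52.0, 11, 156)]
(52, 58) [(14.7, 18, 181), (51.7, 12, 154)]
(57, 62) [(-5.0, 5, 88), (14.3, 18, 183), (51.3, 6, 100), (71.0, 5, 82)]
```

View pics/d1.png

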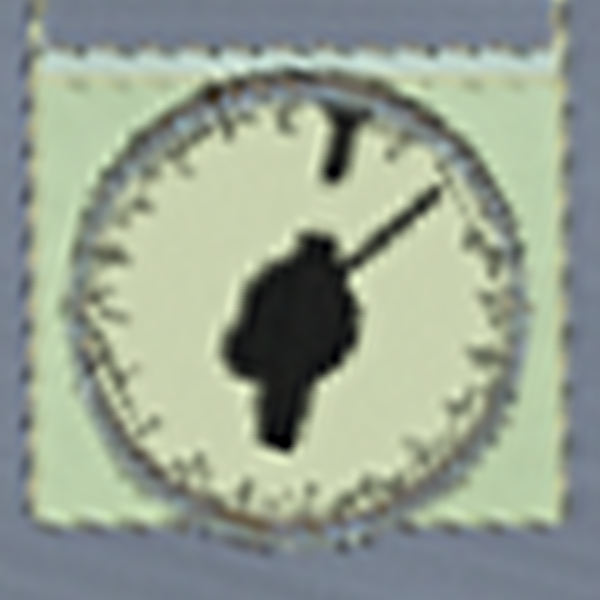

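```bash
python3 - <<'E'
from dial import *
im=cv2.imread("pics/d1.png")
for c in((297,309),(297,306)): print(c);peaks(im,*c)
C=C0-.001*Rt-.002*U;th=np.radians(16);y=-(np.cos(th)*Rt-np.sin(th)*U);x=-N
Rg=np.c_[x,y,np.cross(x,y)];print(C,Rg)
np.save("Rg.npy",Rg)
delta(C+.16*N,Rg)
E
```

```text
(297, 309)
(36, 44) [(-170.7, 40, 196), (50.0, 15, 157), (178.8, 4, 112)]
(46, 52) [(14.9, 19, 196), (50.0, 11, 152)]
(52, 58) [(15.1, 18, 182), (50.0, 11, 163)]
(57, 62) [(14.8, 16, 180), (49.9, 9, 144)]
(297, 306)
(36, 44) [(-170.7, 40, 194), (51.0, 15, 156), (178.6, 5, 122)]
(46, 52) [(-174.8, 8, 96), (15.3, 20, 194), (51.0, 11, 152)]
(52, 58) [(15.3, 18, 181), (50.8, 12, 162)]
(57, 62) [(15.0, 17, 181), (50.5, 9, 137)]
[0.46  0.074 0.075] [[ 0.557 -0.013  0.831]
 [ 0.139  0.987 -0.077]
 [-0.819  0.158  0.551]]
shift mm [ 134.7   50.3 -218.9] rot [ 0.48  -0.615  0.019]
```

Needle 50.0°, mark 15.0°, so the dial has to turn about +35°. Moving to a tilted hover above the bar.

Call:
{"name": "carry_out", "arguments": {
  "rows": [
    [10,4,-27,0.06,-0.077,0],
    [22,9,-55,0.12,-0.154,0],
    [45,16,-82,0.18,-0.231,0],
    [65,22,-110,0.24,-0.308,0.01],
    [82,29,-137,0.3,-0.385,0.01],
    [100,36,-164,0.36,-0.46,0.01],
    [118,43,-192,0.42,-0.54,0.02],
    [135,50,-219,0.48,-0.615,0.02]
  ]
}}

```text
t: 10.4
tool_pos: [0.4142, 0.0678, 0.1947]
tcp_rot: [14.1, 55.8, 12.3]
contact_force: [-0.4, -2.7, 0.9]
width: 1.0
```

Call:
{"name": "carry_out", "arguments": {
  "rows": [
    [0,0,0,0,0,0],
    [0,0,0,0,0,0],
    [0,0,0,0,0,0]
  ],
  "claw": -0.2
}}

```text
t: 10.7
tool_pos: [0.4146, 0.0677, 0.1983]
tcp_rot: [14.4, 55.6, 12.5]
contact_force: [-0.2, -1.0, 0.4]
width: 0.601
```

```bash
python3 - <<'E'
from dial import *
C=C0-.001*Rt-.002*U;Rg=np.load("Rg.npy")
s=delta(C+.050*N,Rg);delta(C+.008*N,Rg);print(s["q"],s["width"],s["contact_force"],s["t"])
for n in("scene","top"): cv2.imwrite(f"pics/{n}4.png",bot.get_image(n)[:,:,::-1])
t=cv2.imread("pics/top4.png");q=cv2.imread("pics/scene4.png")
f=lambda im,x,y,w,h,k:cv2.resize(im[y:y+h,x:x+w],None,fx=k,fy=k,interpolation=cv2.INTER_CUBIC)
cv2.imwrite("pics/c4.png",np.hstack([f(t,190,140,100,120,4),f(q,225,90,100,120,4)]))
E
```

```text
shift mm [ 77.8 -12.  -30.3] rot [ 0.006 -0.005  0.017]
shift mm [119.8 -11.3 -30.1] rot [ 0.006 -0.005  0.017]
[  59.133  -72.243  -58.772   24.743  -79.321 -150.427] 0.6012160036313667 [-0.22  -0.957  0.415] 10.7
```

View pics/c4.png

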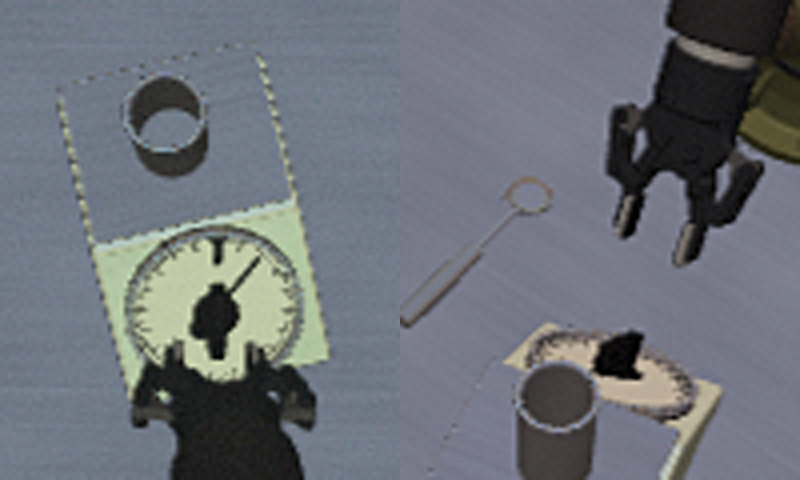

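The gripper faces the bar at the right tilt; the bar is at top-crop (215,310) and the canister is standing. But q6 = -150° leaves no room for a 35° clockwise turn, so I'll use the equivalent half-turned grasp, coming closer to the dial while turning.

Call:
{"name": "carry_out", "arguments": {
  "rows": [
    [6,-2,-4,-0.14,0,0],
    [12,-4,-8,-0.28,0,0],
    [18,-6,-12,-0.42,0,0],
    [24,-8,-16,-0.56,0,0],
    [30,-10,-20,-0.7,0,0],
    [36,-11,-24,-0.84,0,0],
    [42,-12,-28,-0.98,0,0],
    [46,-12,-30,-1.12,0,0]
  ]
}}

```text
t: 11.6
tool_pos: [0.4157, 0.0563, 0.1631]
tcp_rot: [-49.1, 56.6, 13.4]
contact_force: [0.3, -0.3, -0.1]
width: 0.6
```

Call:
{"name": "carry_out", "arguments": {
  "rows": [
    [0,0,0,-0.14,0,0],
    [0,0,0,-0.28,0,0],
    [0,0,0,-0.42,0,0],
    [0,0,0,-0.56,0,0],
    [0,0,0,-0.7,0,0],
    [0,0,0,-0.84,0,0],
    [0,0,0,-0.98,0,0],
    [0,0,0,-1.12,0,0]
  ]
}}

```text
t: 12.4
tool_pos: [0.4161, 0.0556, 0.1649]
tcp_rot: [-113.7, 56.7, 13.3]
contact_force: [-0.4, -0.5, -0.0]
width: 0.602
```

```bash
python3 - <<'E'
from dial import *
C=C0-.001*Rt-.002*U;Rg=np.load("Rg.npy")@np.diag([1,-1,-1.]);np.save("Rg2.npy",Rg)
s=delta(C+.050*N,Rg);delta(C+.008*N,Rg);print(s["q"],s["tool_pos"],s["width"],s["contact_force"],s["t"])
E
```

```text
shift mm [51.2  7.4 11.7] rot [-0.889  0.018 -0.025]
shift mm [93.2  6.1 11.5] rot [-0.889  0.018 -0.025]
[ 54.984 -73.128 -61.364  22.064 -76.638 -18.342] [0.416 0.056 0.165] 0.6022954195653839 [-0.416 -0.538 -0.038] 12.4
```

Joints 2 and 3 are at their limits with the full 35° lean, because the wrist is too close to the base. I'll grip the bar with the tool leaned 30° from the dial axis along the bar's length. The pads stay flat on the bar, and I'll turn rigidly about the dial axis.

```bash
cat >> dial.py <<'E'
C=C0-.001*Rt-.002*U
def pose(th,h,phi=30,off=-.005):
    th,phi=np.radians([th,phi]);b=np.cos(th)*U+np.sin(th)*Rt;x=-(N*np.cos(phi)+b*np.sin(phi))
    y=np.cos(th)*Rt-np.sin(th)*U;return C+h*N+off*b,np.c_[x,y,np.cross(x,y)]
E
python3 - <<'E'
from dial import *
print(pose(15,.011)[0]);delta(*pose(15,.07));delta(*pose(15,.011))
E
```

```text
[0.45  0.073 0.081]
shift mm [31.3 11.9 14.9] rot [-0.891 -0.469  0.212]
shift mm [90.3 10.1 14.6] rot [-0.891 -0.469  0.212]
```

Call:
{"name": "carry_out", "arguments": {
  "rows": [
    [0,0,0,-0.11,-0.06,0.03],
    [0,0,0,-0.22,-0.12,0.05],
    [0,0,0,-0.33,-0.18,0.08],
    [4,2,2,-0.45,-0.23,0.11],
    [10,4,5,-0.56,-0.29,0.13],
    [17,7,8,-0.67,-0.35,0.16],
    [24,9,11,-0.78,-0.41,0.19],
    [31,12,15,-0.89,-0.47,0.21]
  ]
}}

```text
t: 13.2
tool_pos: [0.4188, 0.0647, 0.1303]
tcp_rot: [-114.3, 80.5, 67.2]
contact_force: [-0.7, -0.4, 0.0]
width: 0.604
```

Call:
{"name": "carry_out", "arguments": {
  "rows": [
    [0,0,0,0,0,0],
    [0,0,0,0,0,0],
    [0,0,0,0,0,0]
  ]
}}

```text
t: 13.5
tool_pos: [0.4195, 0.0644, 0.131]
tcp_rot: [-114.5, 80.5, 66.7]
contact_force: [-0.0, 0.1, -0.8]
width: 0.603
```

```bash
python3 - <<'E'
from dial import *
delta(*pose(15,.07));s=delta(*pose(15,.011));print(s["q"],s["tool_pos"],s["width"],s["contact_force"],s["t"])
E
```

```text
shift mm [ 1.5 -0.3  2.5] rot [-0.001  0.001  0.002]
shift mm [ 52.5  -0.3 -27.1] rot [-0.001  0.001  0.002]
[ 31.215 -30.966 -31.458  -5.568 -81.775  60.454] [0.419 0.064 0.131] 0.6032759614018586 [-0.03   0.118 -0.79 ] 13.5
```

Call:
{"name": "carry_out", "arguments": {
  "rows": [
    [8,0,-4,0,0,0],
    [16,0,-8,0,0,0],
    [24,0,-12,0,0,0],
    [32,0,-16,0,0,0],
    [39,0,-20,0,0,0],
    [45,0,-23,0,0,0],
    [49,0,-25,0,0,0],
    [52,0,-27,0,0,0]
  ]
}}

```text
t: 14.3
tool_pos: [0.4499, 0.0728, 0.0811]
tcp_rot: [-114.4, 80.5, 66.8]
contact_force: [-0.5, 0.0, -0.1]
width: 0.603
```

Call:
{"name": "carry_out", "arguments": {
  "rows": [
    [0,0,0,0,0,0],
    [0,0,0,0,0,0],
    [0,0,0,0,0,0],
    [0,0,0,0,0,0],
    [0,0,0,0,0,0],
    [0,0,0,0,0,0],
    [0,0,0,0,0,0],
    [0,0,0,0,0,0]
  ],
  "claw": 1,
  "newtons": 25
}}

```text
t: 15.1
tool_pos: [0.45, 0.0695, 0.0811]
tcp_rot: [-115.3, 80.8, 65.9]
contact_force: [3.9, -13.9, -2.9]
width: 0.157
```

```bash
python3 - <<'E'
from dial import *
for th in (15,23,31,39,47,51): s=delta(*pose(th,.011))
print(s["q"],s["tool_pos"],s["width"],s["contact_force"],s["wrist_torque"],s["t"])
t=bot.get_image("top");q=bot.get_image("scene")
f=lambda im,x,y,w,h,k:cv2.resize(im[y:y+h,x:x+w,::-1],None,fx=k,fy=k,interpolation=cv2.INTER_CUBIC)
cv2.imwrite("pics/c5.png",np.hstack([f(t,190,140,100,120,4),f(q,225,110,100,120,4)]))
E
```

```text
shift mm [ 0.5 -3.6  0. ] rot [-0.002  0.002 -0.004]
shift mm [ 0.5 -4.3 -0. ] rot [ 0.119  0.002 -0.074]
shift mm [ 0.4 -5.  -0.2] rot [ 0.24   0.001 -0.144]
shift mm [ 0.3 -5.6 -0.4] rot [ 0.36   0.001 -0.214]
shift mm [ 0.1 -6.2 -0.6] rot [ 0.481  0.    -0.284]
shift mm [ 0.  -6.5 -0.8] rot [ 0.542  0.    -0.319]
[ 29.751 -24.034 -32.029  -5.599 -74.646  62.574] [0.45  0.07  0.081] 0.1573673056488755 [  3.883 -13.922  -2.905] [-4.71  -1.017 -0.181] 15.1
```

View pics/c5.png

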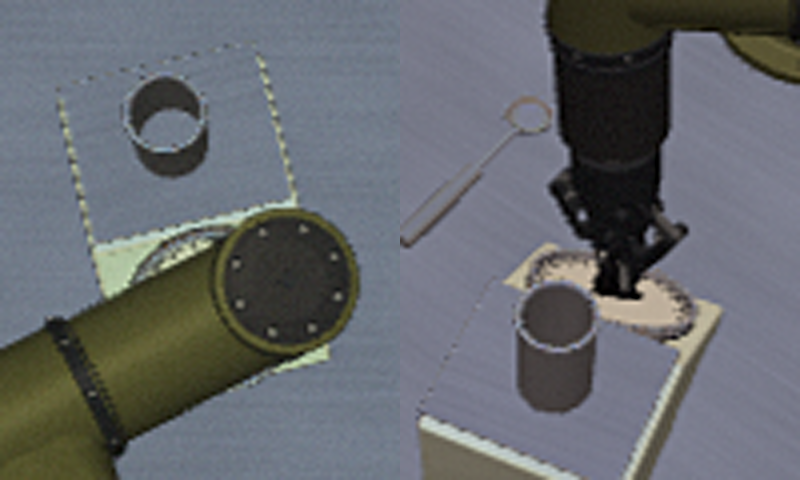

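The bar is gripped at 13 mm opening; the scene crop shows the fingers on the bar near (618,275) and the canister undisturbed. The arm yielded 3.6 mm to the right, so I'm shifting the axis estimate accordingly.

```bash
python3 - <<'E'
import dial
from dial import *
dial.C=C+.0036*pose(15,.011)[1][:,1]
np.save("C.npy",dial.C)
for th in (15,20,25,30,35,40,45,50): s=delta(*pose(th,.011))
E
```

```text
shift mm [0.5 0.  0. ] rot [-0.002  0.002 -0.004]
shift mm [ 0.5 -0.4  0. ] rot [ 0.073  0.002 -0.048]
shift mm [ 0.5 -0.8 -0. ] rot [ 0.149  0.001 -0.092]
shift mm [ 0.5 -1.3 -0.1] rot [ 0.224  0.001 -0.136]
shift mm [ 0.4 -1.7 -0.2] rot [ 0.3    0.001 -0.179]
shift mm [ 0.3 -2.1 -0.4] rot [ 0.375  0.001 -0.223]
shift mm [ 0.2 -2.5 -0.6] rot [ 0.451  0.    -0.267]
shift mm [ 0.1 -2.8 -0.8] rot [ 0.527  0.    -0.31 ]
```

Call:
{"name": "carry_out", "arguments": {
  "rows": [
    [0,0,0,0,0,0],
    [0,-0.4,0,0.075,0,-0.044],
    [0,-0.8,0,0.15,0,-0.088],
    [0,-1.3,-0.1,0.226,0,-0.132],
    [0,-1.7,-0.2,0.302,0,-0.175],
    [0,-2.1,-0.4,0.377,0,-0.219],
    [0,-2.5,-0.6,0.453,0,-0.263],
    [0,-2.8,-0.8,0.529,0,-0.306]
  ]
}}

```text
t: 16.0
tool_pos: [0.451, 0.0731, 0.0823]
tcp_rot: [-78.3, 63.4, 72.5]
contact_force: [-0.5, 2.7, -0.1]
width: 0.16
```

```bash
python3 - <<'E'
import dial
from dial import *
dial.C=np.load("C.npy");s=delta(*pose(50,.011))
print(s["q"],s["width"],s["contact_force"],s["wrist_torque"],s["t"])
E
```

```text
shift mm [ 0.4  1.1 -0.1] rot [-0.004 -0.001 -0.   ]
[ 15.514 -25.787 -30.371 -23.311 -71.65   49.97 ] 0.15958873432267218 [-0.496  2.748 -0.086] [-0.31   0.418  0.363] 16.0
```

Call:
{"name": "carry_out", "arguments": {
  "rows": [
    [0,0,0,0,0,0],
    [0,0,0,0,0,0],
    [0,0,0,0,0,0],
    [0,0,0,0,0,0]
  ],
  "claw": -0.2
}}

```text
t: 16.4
tool_pos: [0.451, 0.0733, 0.0825]
tcp_rot: [-78.3, 63.4, 72.5]
contact_force: [-0.3, 0.5, 0.3]
width: 0.6
```

Call:
{"name": "carry_out", "arguments": {
  "rows": [
    [-5,0,0,0,0,0],
    [-15,0,0,0,0,0],
    [-30,0,0,0,0,0],
    [-45,0,0,0,0,0],
    [-60,0,0,0,0,0],
    [-75,0,0,0,0,0],
    [-85,0,0,0,0,0],
    [-90,0,0,0,0,0]
  ]
}}

```text
t: 17.2
tool_pos: [0.4393, 0.0344, 0.1645]
tcp_rot: [-78.6, 63.4, 72.3]
contact_force: [0.7, -0.3, -0.5]
width: 0.6
```

```bash
python3 - <<'E'
from dial import *
s=delta([.45,-.18,.25],pose(50,.011)[1]);print(s["tool_pos"],s["q"],s["width"])
E
```

```text
shift mm [-166.5  123.7 -102. ] rot [-0.002 -0.003 -0.   ]
[0.439 0.034 0.164] [ 10.039 -28.346 -23.458 -23.567 -82.436  51.373] 0.6002193969390331
```

Call:
{"name": "carry_out", "arguments": {
  "rows": [
    [-21,15,-13,0,0,0],
    [-42,31,-26,0,0,0],
    [-63,46,-38,0,0,0],
    [-84,62,-51,0,0,0],
    [-105,77,-64,0,0,0],
    [-126,93,-77,0,0,0],
    [-147,108,-90,0,0,0],
    [-166,124,-102,0,0,0]
  ]
}}

```text
t: 18.0
tool_pos: [0.4499, -0.1812, 0.2496]
tcp_rot: [-78.5, 63.4, 72.3]
contact_force: [1.2, 1.1, 0.8]
width: 0.597
```

```bash
python3 - <<'E'
from dial import *
im=rect();cv2.imwrite("pics/d2.png",im);peaks(im,297,309)
E
```

```text
(36, 44) [(-149.7, 48, 181), (50.0, 17, 153)]
(46, 52) [(50.1, 19, 191)]
(52, 58) [(50.3, 18, 197)]
(57, 62) [(50.3, 16, 193)]
```

View pics/d2.png

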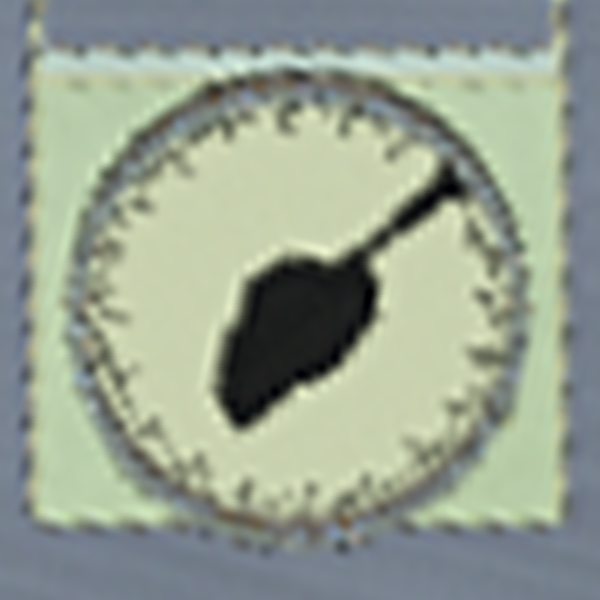

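The needle lies along the middle of the T stem, both at about 50.1°, tip near (435,195). One last overall look, then sign off.

```bash
python3 - <<'E'
from h import *
cv2.imwrite("pics/s9.png",bot.get_image("scene")[:,:,::-1]);s=bot.get_state();print(s["t"],s["contact_force"],s["dq"])
E
```

```text
18.45 [-0.545  0.785  0.964] [-0.081 -0.003  0.21   0.055 -0.005 -0.   ]
```

View pics/s9.png

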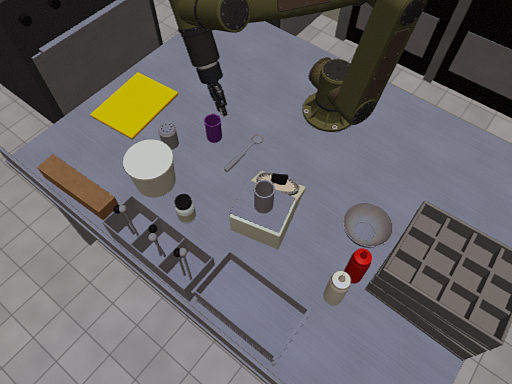

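The canister stands on the pan at (264,196), the bystanders are at their starting pixels, and the arm is clear at z = 0.25 m.

```bash
python3 -c "
from station import bot
print(bot.sign_off())"
```

```text
the job is handed in; nothing more can be done
None
```

The scale is tared for the empty canister, and I handed the job in at about 18.5 s of the 61 s.

- **Canister:** I gripped the grey open canister across its upper third. I set it down gently near the middle of the pan, with only a few newtons on the wrist, and it was still standing upright at the end.
- **Dial:** After the needle settled I turned the finger bar 35° clockwise about the dial's axis, then let go and moved the arm clear.
- **Last checks:** The last dial picture showed the needle at 50.0° and the zero mark at 50.2°, so the needle lies along the middle of the mark. Everything else appeared where it started.
- **Disagreements:** The bar sat about 3.6 mm to the right of where the camera put it, and I corrected for that before turning. A grip along the full 35° dial axis put joints 2 and 3 close to their limits and stopped short of its target. I leaned the tool 30° along the bar instead.

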